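# Set the clearance of a checking stand with a feeler gauge

## Task

Set the clearance of the checking stand to the blue-handled 6 mm feeler gauge: slide its blade along the anvil under the raised presser up to the back stop, push the presser's red-topped pad down until the blade is nipped, then draw the blade out so that you feel it drag, leaving the presser at that height. Lay the blue gauge back flat on the holder in its lane. Do not bump the magnifier, and leave the yellow gauge, the two plaster casts and the dropper bottle where they are.

Things in the scene. Friction and masses are not known exactly. Their poses are not given: they have to be found in the camera images.
- stand: Grey clearance stand, fixed to the bench. Origin on the bench under the middle of the anvil; z up; +x is the way a blade is slid in, so the open mouth faces -x. Base 150 x 80 x 12 mm (x -55 to +95 mm). Steel anvil: flat top at z = 30 mm, x -35 to +38, with side fences at y = -11 and +11 that rise 4 mm above it. Column behind it, x 57 to 83 mm, 36 mm wide.
- anvil_mouth (a point): Middle of the front edge of the anvil top, in stand coordinates (-35, 0, 30) mm.
- back_stop (a point): Face of the back stop, on the channel's middle line, 3 mm over the anvil top: stand coordinates (38, 0, 33) mm. A blade tip that touches it is fully in.
- stand_head (a point): Middle of the top of the stand's grey head, which reaches from the column over the anvil: x -16 to +80, 30 mm wide, z 88 to 110 mm in stand coordinates.
- magnifier: Round magnifier with black rim, fixed over the stand's mouth; same frame as the stand. Disc 78 mm across centred at x = -45, y = 0, z 133 to 141 mm, on a 10 mm rod from the column. A gripper reaching straight down to an inserted gauge's handle hits it; one tilted 30 to 45 degrees with the wrist back towards the stand's -x clears it. Not to be bumped (over 3 N).
- presser (a joint): Height of the sliding presser, m: 0 = top, grows as it is pushed down, 0.020 = lowest. Clearance from sole to anvil = 0.022 - value, so 0.016 is 6 mm. Moving it down takes about 2.5 N slowly, up about 7.5 N; it stays where it is left. Starts with 10 to 16 mm of clearance.
- press_pad (a point): Middle of the top of the presser's round red-topped brass pad, 30 mm across, at the end of an arm that sticks out sideways from the presser: in stand coordinates x = 0, y = -85 mm, z = 71.7 mm minus the joint value. Push here, straight down.
- shoe: Dark steel shoe of the presser whose flat sole (x -16 to +20 mm, 13 mm wide, with a sloped front to x = -27 mm) faces the anvil; it moves with the presser; at joint 0 its frame is the stand's frame.
- holder: Grey gauge holder, fixed to the bench: block 70 (x) x 150 (y) x 34 mm, origin at the middle of its underside. Three black ribs along x, 6 mm wide, 7 mm high, leave two lanes centred at y = +35 and -35 mm, 65 mm wide. Gauges lie with blades on the top, tips to +x, handles overhanging the -x edge; which gauge is in which lane varies.
- gauge_blue: Feeler gauge with blue handle, 141 mm long, about 90 g. Origin at the blade's underside where it meets the handle, at first 10 mm outside the holder's -x edge; +x to the tip, z up. Steel blade x 0 to 81 mm, 14 mm wide, 6 mm thick (z 0 to 6). Handle x -60 to 0, 16 mm wide (y), z -4 to +10: grip across its width. Balance point about x = +25, so it lies stably on anvil or holder.
- gauge_blue_tip (a point): Tip of the blue gauge's blade, mid thickness: gauge coordinates (81, 0, 3) mm.
- gauge_yellow: Like the blue gauge, but with yellow handle and 9 mm thick blade (handle z -2.5 to +11.5). Not to be used; stays in its lane.
- cast: White plaster jaw cast, 56 x 60 x 28 mm, bystander; origin at the middle of its underside.
- opposing_cast: Orange-brown plaster jaw cast on a white base, 56 x 66 x 40 mm, bystander; origin at the middle of its underside.
- bottle: Dropper bottle with black cap, 26 mm across, 73 mm high, bystander; origin at the middle of its underside.

How it is judged:
On the way, in this order (a step that is already met when the one before it is completed fails the run):
1. The blue gauge's blade lies in the channel under the raised presser, its tip within 10 mm of the back stop (y of gauge_blue_tip in the frame of stand between -0.012 and 0.012 m and z of gauge_blue_tip in the frame of stand between 0.028 and 0.05 m and x of gauge_blue_tip in the frame of stand above 0.028 m and value of joint presser below 0.0145 m), for 0.2 s.
2. The presser has been pushed down onto the inserted blade and nips it (y of gauge_blue_tip in the frame of stand between -0.012 and 0.012 m and z of gauge_blue_tip in the frame of stand between 0.028 and 0.05 m and x of gauge_blue_tip in the frame of stand above 0.025 m and value of joint presser above 0.015 m and contact force between shoe and gauge_blue above 0.4 N), for 0.3 s.
3. The blade is being drawn out, at least 18 mm from the stop, still dragging under the shoe (y of gauge_blue_tip in the frame of stand between -0.012 and 0.012 m and z of gauge_blue_tip in the frame of stand between 0.028 and 0.05 m and x of gauge_blue_tip in the frame of stand between -0.025 and 0.02 m and contact force between shoe and gauge_blue above 0.3 N), for 0.1 s.
At the end, for the whole second after the job is handed in: The presser stands at a clearance of 6 mm within 1.2 mm; the blue gauge lies flat (within 7 degrees) and at rest on the holder in its lane, blade on the top along the lane (within 20 degrees), its handle overhanging as at first (within 25 mm); nothing else has been moved (value of joint presser between 0.0148 and 0.0172 m and x of gauge_blue in the frame of holder between -0.07 and -0.02 m and y of gauge_blue in the frame of holder between -0.066 and 0.066 m and z of gauge_blue in the frame of holder between 0.03 and 0.041 m and angle between gauge_blue's own z axis and vertical below 0.12 rad and angle between the x axis of gauge_blue and the x axis of holder, either way round below 0.35 rad and x of gauge_blue_tip in the frame of holder above 0 m and linear speed of gauge_blue below 0.02 m/s); the robot touches nothing.
It fails at once if the magnifier is bumped (contact force between magnifier and anything else above 3 N).
It fails at once if the yellow gauge is moved more than 15 mm (distance of gauge_yellow from where it was at the start of the episode above 0.015 m).
It fails at once if the white cast is moved more than 15 mm or tipped (distance of cast from where it was at the start of the episode above 0.015 m or angle between cast's own z axis and vertical above 0.3 rad).
It fails at once if the brown cast is moved more than 15 mm or tipped (distance of opposing_cast from where it was at the start of the episode above 0.015 m or angle between opposing_cast's own z axis and vertical above 0.3 rad).
It fails at once if the bottle is moved more than 15 mm or tipped (distance of bottle from where it was at the start of the episode above 0.015 m or angle between bottle's own z axis and vertical above 0.3 rad).
It also fails if it takes over 72 s, if anything falls off the work surface, if the arm or the gripper's body presses on something with over 40 N, if the wrist force passes 120 N, or if a joint passes its speed limit or range.

## Robot

A 6-joint arm with a two-finger parallel gripper is mounted at the origin on a cart in front of the work surface, level with it; the furniture and walls round the work are solid. World frame = base frame: x ahead of the robot, y to its left, z up, the work surface at z = 0. Lengths are in m, angles in rad, forces in N, time in s.
With the tool pointing down it reaches from about 0.35 to 0.775 m from the base axis. Payload 5.5 kg.
Tool frame: the origin (TCP) lies at the very end of the fingers, on their centre line; the grasp point (between the pads) lies env.pinch_z behind it (env.pinch_z is the distance from the TCP to the grasp point, in m); z points along the fingers, y is the line along which they close (so a half turn about z gives the same grasp; the last joint's range is limited). The gripper opens to 85 mm and grips with 20 to 120 N. Pads are 22 mm wide; open, the fingers measure 114 mm over their backs; the gripper's body (76 mm by 85 mm) begins 54 mm behind the grasp point. The pads swing forward as they close: fully open they stand 13 mm farther back than shut.
Start: joints at [1.107, 0.313, 0.046, 1.304, 0, 1.431], TCP at [0.183, 0.545, 0.231] pointing down, gripper open.
Joint ranges: [-2.76, 2.76], [-0.86, 1.69], [-1.03, 1.26], [-2.2, 2.34], [-1.47, 1.5], [-3.14, 3.14]. Speed limits (rad/s): [2.57, 2.57, 3.14, 3.14, 3.14, 3.14].

## Interface

Orientations are given as a unit quaternion [w, x, y, z].
In Python, from workcell import env, eyes gives the robot as it stands.
- The arm moves only by the shell command python3 -m jog 'ROWS' [FORCE]. ROWS is JSON, one flat list of numbers, 7 for each row, row after row: the shift along the world's x, y, z as a fraction of full scale, then the turn, a rotation vector about the world's x, y, z as a fraction of full scale, then the opening, from -1 (shut) to 1 (fully open), so that 0 is half open. A call has 1 to 12 rows; each row is the pose to reach, as a shift and turn from the pose commanded when the call began, turning the shorter way round; what a row does not reach only later rows make up. Full scale, the value 1, is 20 cm for a shift and pi rad for a turn. A row lasts 1/12 s, in which the tool goes at most 41.7 mm and 7.16 degrees, less where a joint would pass 70% of its speed; a pose out of reach is approached as far as the arm can. A call with a number of a shift or a turn outside -1 to 1 is refused whole. A call with a gripper value outside its range is refused whole. The fingers move at their own pace and stop on an object; FORCE is the grip in N (left out, the last holds). Time passes only in rows, so rows that repeat a pose let the fingers close. It gives the time, the measured TCP pose, the force, the opening and the grip force at its end, in the units of the state.
- env.get_state(): the state, without advancing time (a new reading comes with each control period).
- eyes.read_camera(name): name is "scene" or "top" or "wrist"; returns (picture, depth): 384x512x3 uint8, red, green, blue; 384x512 float32, m along the optical axis (not along the pixel's ray), 0 where there is no reading.
- eyes.calibration(name): a dict with "fx", "fy", "cx", "cy" (pixels), "k1" (the pictures are not rectified: a ray, as slopes to the right and down, at radius r is drawn at 1 + k1 r^2 times it, then the intrinsics apply), "R" (3x3) and "t" (3): a world point X has camera coordinates R X + t; the wrist camera has in their place "tool_from_camera" (4x4, takes a point from camera to tool coordinates, whose origin is the TCP and whose axes are the flange's). Camera axes: x right, y down, z forward; pixel columns grow to the right and rows downward; lengths in m; the calibration is good to about 2 mm. A picture is of the moment at which its call begins: read the wrist's pose just before it. calibration takes no time and is no camera call.
- env.hand_in(): hands the job in; it is judged then, once.
The state is a dict: "clock": time; "joint_pos": joint angles; "qvel": joint speeds; "tau": joint torques, N m; "tcp_pos": TCP position; "orientation": TCP orientation; "wrist_force": force on the tool from outside, world axes, zero at the start; "ft_torque": the same for the moment, N m; "finger_gap": finger opening in m; "grip_force": force on a finger pad.
Only numpy, scipy, OpenCV 4.12 (cv2) and the standard library are available. Lean on these libraries where they do the work, as an engineer would, in place of code of your own. Each camera call takes 0.05 s, during which the arm holds its last target. There are 200 camera calls.

## Working session

There is one attempt and no reset: what is moved stays moved. The work goes in short steps, Python scripts to look and compute and a shell command to move; the robot and the scene stay as the last step left them, time stands still between calls to the robot, and variables do not carry over. Pictures are saved under pics/ and viewed, at most 12 in all, crops included, and the job is handed in when it is done.

```bash
mkdir -p pics; cat > h.py <<'E'
import numpy as np, cv2
from workcell import env, eyes
def snap(name,fn):
    st=env.get_state()
    p,d=eyes.read_camera(name)
    cv2.imwrite(f'pics/{fn}.png',p[:,:,::-1]); np.savez(f'pics/{fn}.npz',p=p,d=d,tp=st['tcp_pos'],q=st['orientation'],name=name)
    return p,d
def load(fn):
    z=np.load(f'pics/{fn}.npz'); return z
def pts(fn,uv,z=None):
    """world points of pixels: by depth, or by plane height z"""
    Z=load(fn); c=eyes.calibration(str(Z['name']))
    uv=np.atleast_2d(np.array(uv,float)); out=[]
    for i,(u,v) in enumerate(uv):
        xd,yd=(u-c['cx'])/c['fx'],(v-c['cy'])/c['fy']
        x,y=xd,yd
        for _ in range(20):
            s=1+c['k1']*(x*x+y*y); x,y=xd/s,yd/s
        ray=np.array([x,y,1.])
        if 'R' in c: R=np.array(c['R']).T; o=-R@np.array(c['t'])
        else:
            from scipy.spatial.transform import Rotation as Ro
            T=np.array(c['tool_from_camera']); q=Z['q']; Rt=Ro.from_quat([q[1],q[2],q[3],q[0]]).as_matrix()
            R=Rt@T[:3,:3]; o=Rt@T[:3,3]+Z['tp']
        w=R@ray
        if z is not None: out.append(o+w*(z-o[2])/w[2])
        else: out.append(o+w*Z['d'][int(round(v)),int(round(u))])
    return np.array(out)
E
python3 -c "
from h import *
snap('scene','s0');snap('top','t0')
print(env.get_state(),env.pinch_z)
a=cv2.imread('pics/t0.png');cv2.imwrite('pics/t0b.png',cv2.resize(a,(800,600),interpolation=cv2.INTER_CUBIC))
"
```

```text
{'clock': 0.1, 'joint_pos': array([ 1.10737929e+00,  3.13960414e-01,  4.51050890e-02,  1.30358731e+00,
       -3.84211892e-05,  1.43119315e+00]), 'qvel': array([-0.00075803, -0.00179716,  0.00226312,  0.00010326,  0.00029616,
       -0.00110169]), 'tau': array([ 2.08410238e-03, -4.81722593e+01,  2.99246621e+01,  1.26822718e-02,
       -1.66314790e-04,  7.70626741e-06]), 'tcp_pos': array([0.18277709, 0.54470717, 0.23048317]), 'orientation': array([-2.26101855e-04,  1.61200420e-01,  9.86921348e-01, -7.91725444e-04]), 'wrist_force': array([-1.36233945, -0.39631062,  0.15400245]), 'ft_torque': array([-0.03445384,  0.01537293,  0.00544489]), 'grip_force': 0.0, 'finger_gap': 0.08513108883343143} 0.0187
```

View pics/t0b.png

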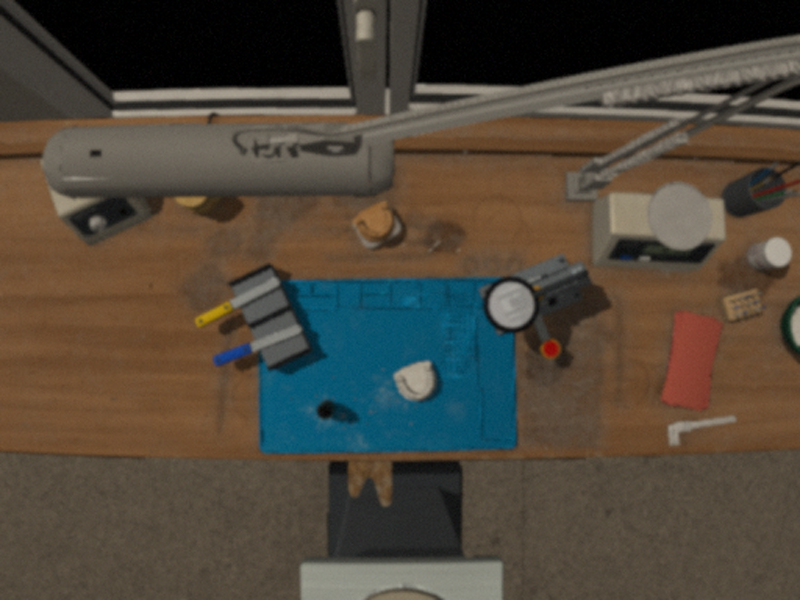

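View pics/s0.png

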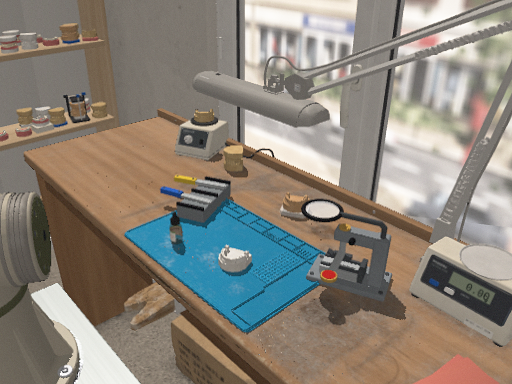

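The top view (800×600 copy) shows the holder near (270,315), with the blue gauge in the nearer lane: handle (215,360) to tip (302,330). The stand is at (550,290), the magnifier at (511,303), the red pad at (550,349), the bottle at (326,410), and the casts at (416,381) and (377,222). Next I'll measure these.

```bash
python3 -c "
from h import *
np.set_printoptions(precision=4,suppress=True)
k=.64
P=dict(bhend=(218,359),bjoin=(250,349),btip=(300,332),ytip=(277,282),yhend=(200,321),pad=(550,349),mag=(511,303),bottle=(326,410),cast=(416,381),hc1=(262,266),hc2=(232,280),hc3=(308,352),head=(560,285),headend=(583,268),brown=(377,222),matc=(262,450))
for n,(u,v) in P.items(): print(n,pts('t0',[(u*k,v*k)])[0])
a=cv2.imread('pics/t0.png')
c=np.vstack([cv2.resize(a[160:245,115:205],None,fx=6,fy=6,interpolation=cv2.INTER_CUBIC)]);d=cv2.resize(a[155:240,300:385],None,fx=6,fy=6,interpolation=cv2.INTER_CUBIC)
m=np.hstack([c,d]);print(m.shape);cv2.imwrite('pics/crop.png',cv2.resize(m,None,fx=.76,fy=.76))
print(eyes.calibration('top'))
"
```

```text
bhend [0.4695 0.2787 0.0454]
bjoin [0.4847 0.2317 0.0397]
btip [0.5107 0.156  0.0411]
ytip [0.5858 0.1914 0.0446]
yhend [0.5263 0.3072 0.0462]
pad [ 0.4856 -0.216   0.0656]
mag [ 0.5492 -0.1427  0.1376]
bottle [0.3971 0.1137 0.0651]
cast [ 0.4363 -0.0196  0.0208]
hc1 [0.6104 0.2154 0.0414]
hc2 [ 0.5932  0.2719 -0.001 ]
hc3 [0.4805 0.1449 0.0319]
head [ 0.5738 -0.2101  0.141 ]
headend [ 0.6014 -0.2543  0.1082]
brown [0.6811 0.0411 0.0293]
matc [0.3268 0.2194 0.0035]
(510, 1050, 3)
{'fx': 378.98962986769516, 'fy': 378.98962986769516, 'cx': 254.0821153289205, 'cy': 187.5909708650037, 'k1': -0.11470765335159895, 'R': array([[ 0.0015, -0.9998,  0.021 ],
       [-0.9969, -0.0031, -0.078 ],
       [ 0.0781, -0.0208, -0.9967]]), 't': array([0.0085, 0.5713, 0.8921])}
```

View pics/crop.png

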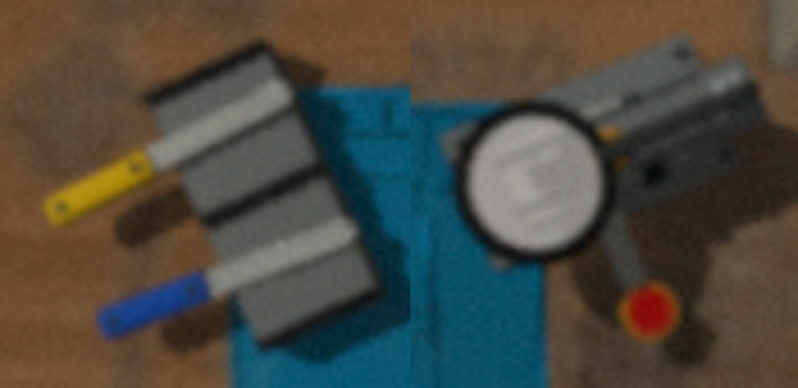

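```bash
python3 -m jog '[1,-1,0.1,0,0,-0.293,1, 1,-1,0.1,0,0,-0.293,1, 1,-1,0.1,0,0,-0.293,1, 1,-1,0.1,0,0,-0.293,1, 1,-1,0.1,0,0,-0.293,1, 1,-1,0.1,0,0,-0.293,1, 1,-1,0.1,0,0,-0.293,1, 1,-1,0.1,0,0,-0.293,1, 1,-1,0.1,0,0,-0.293,1, 1,-1,0.1,0,0,-0.293,1]'
python3 -c "
from h import *
np.set_printoptions(precision=4,suppress=True)
snap('wrist','w0');print(env.get_state()['joint_pos'],eyes.calibration('wrist'))"
```

```text
clock: 0.93
tcp_pos: [0.3829, 0.3448, 0.2509]
orientation: [-0.0, 0.583, 0.813, -0.0]
wrist_force: [-1.0, 0.0, 0.3]
finger_gap: 0.0855
grip_force: 0.0
[ 0.5783  0.1925 -0.0649  1.3143  0.0002  1.8208] {'fx': 282.9733852295871, 'fy': 282.9733852295871, 'cx': 251.4855720450206, 'cy': 189.41789191725408, 'k1': -0.056768381125714674, 'tool_from_camera': array([[-0.0007, -0.9588, -0.2842,  0.0723],
       [ 1.    , -0.0004, -0.0012,  0.0002],
       [ 0.0011, -0.2842,  0.9588, -0.142 ],
       [ 0.    ,  0.    ,  0.    ,  1.    ]])}
```

View pics/w0.png

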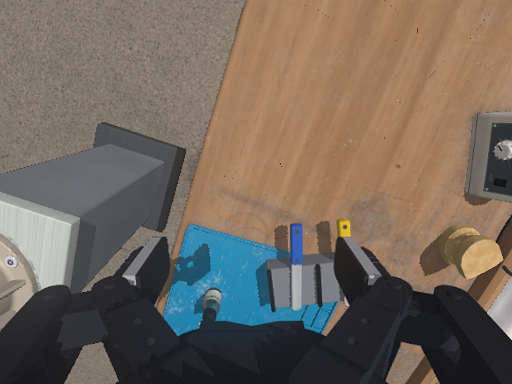

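The wrist view shows the blue handle from (296,225) to (297,263) and the blade tip at (297,307). The bottle is at (211,300).

```bash
cat >> h.py <<'E'
def handle(fn,z=0.044):
    Z=load(fn); hsv=cv2.cvtColor(Z['p'],cv2.COLOR_RGB2HSV)
    m=cv2.inRange(hsv,(108,150,60),(130,255,255))
    n,l,s,_=cv2.connectedComponentsWithStats(m); i=1+np.argmax(s[1:,4]); vu=np.argwhere(l==i)
    w=pts(fn,vu[:,::-1],z); r=cv2.minAreaRect((w[:,:2]*1000).astype(np.float32)); c=w[:,:2].mean(0)
    a=np.linalg.svd(w[:,:2]-c)[2][0]; a=a*(-np.sign(a[1])); t=(w[:,:2]-c)@a
    wd=pts(fn,vu[::7,::-1])
    return dict(n=len(vu),rect=r,c=c,yaw=np.degrees(np.arctan2(a[1],a[0])),ends=(c+a*t.min(),c+a*t.max()),zmed=np.percentile(wd[:,2],[10,50,90]),bbox=s[i])
E
python3 -c "
from h import *
np.set_printoptions(precision=4,suppress=True)
print(handle('w0'));print(handle('t0'))
print(pts('w0',[(296,305),(296,298)],.04))
"
```

```text
{'n': 402, 'rect': ((475.32586669921875, 261.052490234375), (14.033583641052246, 59.99625778198242), 21.191211700439453), 'c': array([0.4751, 0.2612]), 'yaw': np.float64(-68.39706003942867), 'ends': (array([0.4641, 0.2889]), array([0.4862, 0.2331])), 'zmed': array([0.0419, 0.0432, 0.0443]), 'bbox': array([291, 224,  11,  40, 402], dtype=int32)}
{'n': 128, 'rect': ((477.25537109375, 258.3983154296875), (13.111414909362793, 54.83784103393555), 22.02071762084961), 'c': array([0.4771, 0.2584]), 'yaw': np.float64(-68.65160135105656), 'ends': (array([0.4672, 0.2839]), array([0.4871, 0.2328])), 'zmed': array([0.0413, 0.0434, 0.0452]), 'bbox': array([137, 221,  23,  12, 128], dtype=int32)}
[[0.514  0.1644 0.04  ]
 [0.5093 0.1761 0.04  ]]
```

```bash
cat >> h.py <<'E'
from scipy.spatial.transform import Rotation as Ro
def go(grasp,yaw,tilt,back=0,zoff=None):
    """fractions from the present pose to grasp point (world), gauge yaw deg, tilt deg, backed off along tool z"""
    st=env.get_state(); y=np.radians(yaw); t=np.radians(tilt)
    d=np.array([np.cos(y),np.sin(y),0]); gy=np.array([-np.sin(y),np.cos(y),0])
    tz=np.sin(t)*d+np.array([0,0,-np.cos(t)]); R=np.column_stack([np.cross(gy,tz),gy,tz])
    q=st['orientation']; R0=Ro.from_quat([q[1],q[2],q[3],q[0]])
    tcp=np.array(grasp)+(env.pinch_z-back)*tz if zoff is None else np.array(grasp)
    print('tcp',tcp.round(4),'shift',((tcp-st['tcp_pos'])/.2).round(4),'turn',((Ro.from_matrix(R)*R0.inv()).as_rotvec()/np.pi).round(4))
E
python3 -c "
from h import *
go((.4718,.2703,.037),-68.5,40,.07)"
```

```text
tcp [0.4597 0.301  0.0763] shift [ 0.3863 -0.2214 -0.8734] turn [-0.2085 -0.0768  0.0144]
```

```bash
python3 -m jog '[0.386,-0.221,-0.5,-0.2085,-0.0768,0.0144,0, 0.386,-0.221,-0.5,-0.2085,-0.0768,0.0144,0, 0.386,-0.221,-0.5,-0.2085,-0.0768,0.0144,0, 0.386,-0.221,-0.5,-0.2085,-0.0768,0.0144,0, 0.386,-0.221,-0.5,-0.2085,-0.0768,0.0144,0, 0.386,-0.221,-0.873,-0.2085,-0.0768,0.0144,0, 0.386,-0.221,-0.873,-0.2085,-0.0768,0.0144,0, 0.386,-0.221,-0.873,-0.2085,-0.0768,0.0144,0, 0.386,-0.221,-0.873,-0.2085,-0.0768,0.0144,0, 0.386,-0.221,-0.873,-0.2085,-0.0768,0.0144,0]'
python3 -c "
from h import *
np.set_printoptions(precision=4,suppress=True)
snap('wrist','w1');print(env.get_state()['joint_pos']);print(handle('w1'));go((.4718,.2703,.037),-68.5,40)"
```

```text
clock: 1.82
tcp_pos: [0.4604, 0.3018, 0.0785]
orientation: [0.283, 0.529, 0.777, -0.191]
wrist_force: [0.2, -0.0, 0.7]
finger_gap: 0.0428
grip_force: 0.0
[ 0.7605  0.6178 -0.0561  1.1972 -0.6389  2.0579]
{'n': 866, 'rect': ((473.1771545410156, 269.60467529296875), (15.052191734313965, 72.21792602539062), 21.599184036254883), 'c': array([0.4717, 0.2727]), 'yaw': np.float64(-67.56269973718472), 'ends': (array([0.4592, 0.303 ]), array([0.4868, 0.2361])), 'zmed': array([0.0367, 0.043 , 0.0437]), 'bbox': array([240, 189,  23,  49, 866], dtype=int32)}
tcp [0.4762 0.2591 0.0227] shift [ 0.0757 -0.2144 -0.2833] turn [-0.001   0.0014 -0.    ]
```

View pics/w1.png

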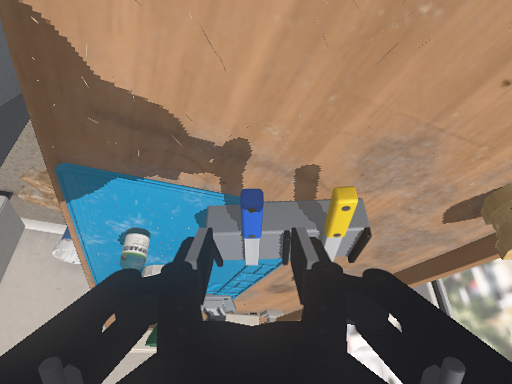

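```bash
python3 -m jog '[0.04,-0.104,-0.134,0,0,0,0, 0.08,-0.208,-0.268,0,0,0,0, 0.08,-0.208,-0.268,0,0,0,0, 0.08,-0.208,-0.268,0,0,0,0, 0.08,-0.208,-0.268,0,0,0,-1, 0.08,-0.208,-0.268,0,0,0,-1, 0.08,-0.208,-0.268,0,0,0,-1, 0.08,-0.208,-0.268,0,0,0,-1, 0.08,-0.208,-0.268,0,0,0,-1, 0.08,-0.208,-0.268,0,0,0,-1, 0.08,-0.208,-0.268,0,0,0,-1]' 40
python3 -c "
from h import *
np.set_printoptions(precision=4,suppress=True)
snap('wrist','w2');print(handle('w2'));print(env.get_state()['wrist_force'])"
```

```text
clock: 2.78
tcp_pos: [0.4776, 0.2609, 0.025]
orientation: [0.284, 0.529, 0.776, -0.19]
wrist_force: [0.4, 3.7, 6.7]
finger_gap: 0.0155
grip_force: 43.9
{'n': 1694, 'rect': ((471.7384338378906, 275.44732666015625), (14.487946510314941, 80.17398834228516), 21.301456451416016), 'c': array([0.4681, 0.2845]), 'yaw': np.float64(-68.48025303255034), 'ends': (array([0.457 , 0.3127]), array([0.4864, 0.2381])), 'zmed': array([0.0331, 0.042 , 0.0431]), 'bbox': array([ 235,  230,   34,   59, 1694], dtype=int32)}
[0.5213 3.4776 7.1181]
```

```bash
python3 -m jog '[0,0,0.2,0,0,0,-1, 0,0,0.4,0,0,0,-1, 0,0,0.55,0,0,0,-1, 0,0,0.55,0,0,0,-1, 0,-0.2,0.55,0,0,0,-1, 0.02,-0.4,0.55,0,0,0,-1, 0.04,-0.6,0.55,0,0,0,-1, 0.06,-0.8,0.55,0,0,0,-1, 0.06,-0.8,0.55,0,0,0,-1, 0.06,-0.8,0.55,0,0,0,-1]'
python3 -c "
from h import *
np.set_printoptions(precision=4,suppress=True)
snap('wrist','w3');print(env.get_state()['joint_pos'])
snap('top','t1')
a=cv2.imread('pics/w3.png')[200:384,130:400]; b=cv2.imread('pics/t1.png')[150:250,180:390]
a=cv2.resize(a,(800,545));b=cv2.resize(b,(800,381))
cv2.imwrite('pics/w3c.png',a);cv2.imwrite('pics/t1c.png',b)"
```

```text
clock: 3.67
tcp_pos: [0.4871, 0.0974, 0.1329]
orientation: [0.282, 0.531, 0.776, -0.192]
wrist_force: [-0.9, 1.1, -1.2]
finger_gap: 0.0152
grip_force: 43.0
[ 0.4278  0.3022 -0.4074  0.9053 -0.6959  1.6426]
```

View pics/w3.png

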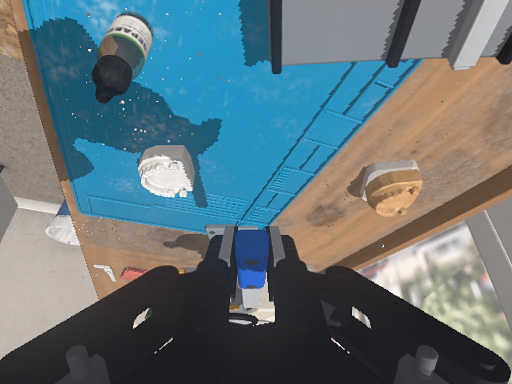

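The wrist view shows the gauge held between the fingers, handle at (252,260). The gripper hides the stand, so I'll refine that from the fixed cameras.

```bash
python3 -c "
from h import *
np.set_printoptions(precision=4,suppress=True)
for f in ('t0','s0'):
    Z=load(f);p=Z['p'];hsv=cv2.cvtColor(p,cv2.COLOR_RGB2HSV)
    m=cv2.inRange(hsv,(0,200,120),(6,255,255))|cv2.inRange(hsv,(174,200,120),(180,255,255))
    n,l,s,c=cv2.connectedComponentsWithStats(m)
    for i in range(1,n):
        if s[i,4]>25:
            vu=np.argwhere(l==i);w=pts(f,vu[:,::-1]);print(f,'red',s[i],c[i],np.median(w,0),pts(f,[c[i]],np.median(w[:,2]))[0], np.ptp(w,axis=0))
# magnifier rim from top: dark pixels near
for f,(x0,x1,y0,y1) in (('t0',(300,352,168,220)),):
    Z=load(f);g=Z['p'].max(2);sub=(g[y0:y1,x0:x1]<38).astype(np.uint8)
    n,l,s,c=cv2.connectedComponentsWithStats(sub);i=1+np.argmax(s[1:,4]);cs,_=cv2.findContours((l==i).astype(np.uint8),cv2.RETR_EXTERNAL,cv2.CHAIN_APPROX_NONE)
    k=max(cs,key=len);(cx,cy),r=cv2.minEnclosingCircle(k);print('rim',s[i],cx+x0,cy+y0,r,pts(f,[(cx+x0,cy+y0),(cx+x0+r,cy+y0)],.139), cv2.fitEllipse(k))
"
```

```text
t0 red [348 219   9   9  63] [352.1587 222.9524] [ 0.4864 -0.2166  0.0641] [ 0.4865 -0.2168  0.0641] [0.0185 0.0191 0.0065]
s0 red [322 271  14   8  79] [328.4557 274.1772] [ 0.4851 -0.2194  0.0671] [ 0.4854 -0.2189  0.0671] [0.5359 0.3931 0.506 ]
rim [ 10  10  36  35 184] 327.79952239990234 194.31622886657715 18.323612213134766 [[ 0.5483 -0.144   0.139 ]
 [ 0.5484 -0.1835  0.139 ]] ((27.355464935302734, 26.794307708740234), (33.487937927246094, 35.07527542114258), 117.83222961425781)
```

View pics/t1c.png

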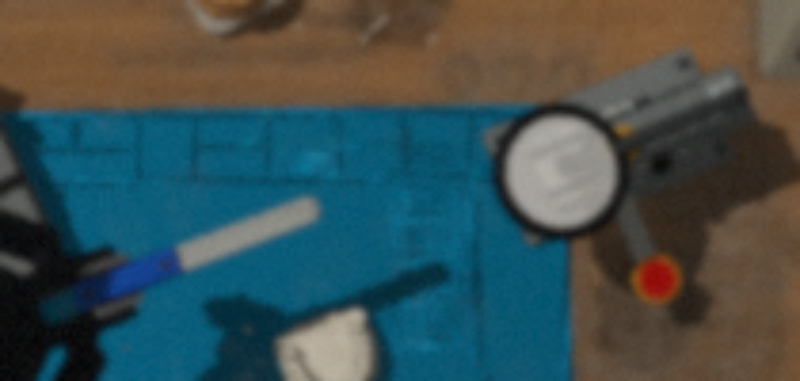

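The top crop shows the held gauge with its join at (180,262) and tip at (318,207). The stand base corners are near (485,130), (688,50), (740,160) and (530,242).

```bash
python3 -c "
from h import *
np.set_printoptions(precision=4,suppress=True)
f=lambda L:[(180+u*210/800-.4,150+v*100/381-.4) for u,v in L]
B=pts('t1',f([(485,130),(688,50),(738,160),(530,242)]),.012);print('base',B)
for a,b in ((0,1),(3,2),(3,0),(2,1)):
    e=B[b]-B[a];print(np.degrees(np.arctan2(e[1],e[0])),np.linalg.norm(e))
G=pts('t1',f([(150,270),(180,262),(200,255),(230,244),(260,232),(290,220),(308,212)]));print(G)
L=pts('t1',f([(180,262),(318,207)]),.152);e=L[1]-L[0];print(L,np.degrees(np.arctan2(e[1],e[0])),np.linalg.norm(e))
print(handle('t1',.157))
st=env.get_state();q=st['orientation'];R=Ro.from_quat([q[1],q[2],q[3],q[0]]).as_matrix();print(st['tcp_pos']-env.pinch_z*R[:,2],R)
p=load('t1')
"
```

```text
base [[ 0.582  -0.1201  0.012 ]
 [ 0.635  -0.2548  0.012 ]
 [ 0.563  -0.2866  0.012 ]
 [ 0.51   -0.1486  0.012 ]]
-68.50395198639181 0.14471310514860575
-68.96469143024224 0.1478165259072665
21.58548655258578 0.07747296241352254
23.83982762739873 0.07872737028790476
[[ 0.4931  0.0846  0.1506]
 [ 0.4975  0.0686  0.1485]
 [ 0.5013  0.0578  0.1461]
 [ 0.5073  0.0416  0.144 ]
 [ 0.5139  0.0252  0.1462]
 [ 0.5204  0.0089  0.1476]
 [ 0.5249 -0.001   0.1447]]
[[ 0.4975  0.0684  0.152 ]
 [ 0.5273 -0.0061  0.152 ]] -68.15844034084935 0.0802683165048638
{'n': 162, 'rect': ((488.6856384277344, 96.25011444091797), (15.48029613494873, 54.839576721191406), 18.605974197387695), 'c': array([0.489 , 0.0949]), 'yaw': np.float64(-68.43167367332153), 'ends': (array([0.4785, 0.1215]), array([0.4987, 0.0705])), 'zmed': array([0.1494, 0.1506, 0.1526]), 'bbox': array([200, 216,  27,  15, 162], dtype=int32)}
[0.4839 0.111  0.1475] [[-0.2789  0.9308  0.2364]
 [ 0.7141  0.3656 -0.5969]
 [-0.642   0.0023 -0.7667]]
```

```bash
python3 -m jog '[0.008,-0.228,-0.2,0,0,0,-1, 0.016,-0.456,-0.315,0,0,0,-1, 0.016,-0.456,-0.315,0,0,0,-1, 0.016,-0.456,-0.315,0,0,0,-1, 0.06,-0.57,-0.315,0,0,0,-1, 0.107,-0.69,-0.315,0,0,0,-1, 0.107,-0.69,-0.315,0,0,0,-1, 0.107,-0.69,-0.4,0,0,0,-1, 0.107,-0.69,-0.5,0,0,0,-1, 0.107,-0.69,-0.5,0,0,0,-1, 0.107,-0.69,-0.5,0,0,0,-1]'
python3 -c "
from h import *
snap('top','t2');snap('scene','s2')
a=cv2.imread('pics/t2.png')[150:250,250:390]; b=cv2.imread('pics/s2.png')[190:310,250:410]
a=cv2.resize(a,(420,300),interpolation=3);b=cv2.resize(b,(800,600),interpolation=3)
b[:250,:350]=a[:250,:350]
cv2.imwrite('pics/c2.png',b)"
```

```text
clock: 4.68
tcp_pos: [0.5092, -0.0373, 0.0323]
orientation: [0.282, 0.528, 0.777, -0.192]
wrist_force: [-0.2, 0.5, -1.3]
finger_gap: 0.0153
grip_force: 43.0
```

View pics/c2.png

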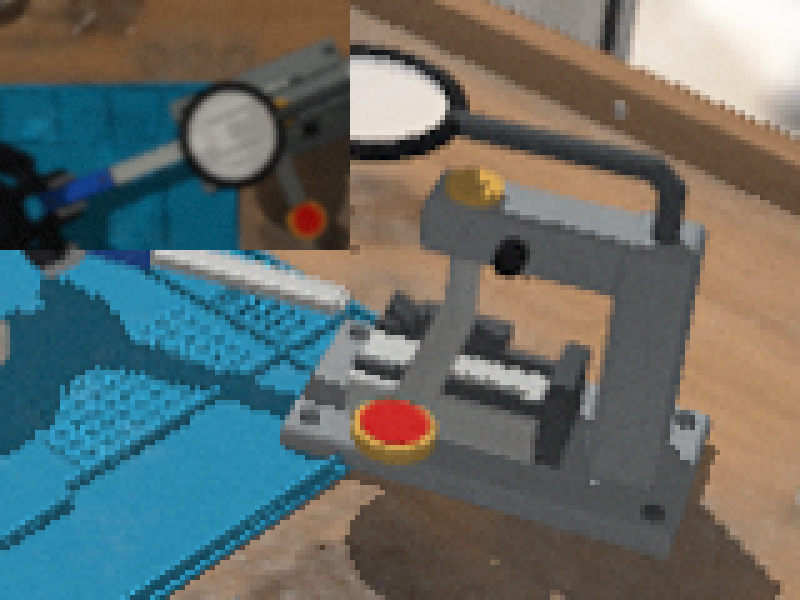

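The scene crop shows the blade tip at (348,297), in front of and above the channel mouth near (355,365). The red pad is at (395,423). I'll compare the pixels with my model.

```bash
cat >> h.py <<'E'
def proj(fn,X):
    c=eyes.calibration(str(load(fn)['name'])); p=np.array(c['R'])@np.array(X)+np.array(c['t']); x,y=p[:2]/p[2]; s=1+c['k1']*(x*x+y*y)
    return np.array([c['fx']*x*s+c['cx'],c['fy']*y*s+c['cy']])
O=np.array([.565,-.1857,0]); YAW=-68.5
def S(x,y,z):
    a=np.radians(YAW); return O+np.array([np.cos(a)*x-np.sin(a)*y,np.sin(a)*x+np.cos(a)*y,z*1.])*np.array([1,1,1])
def toS(X):
    a=np.radians(YAW); d=np.array(X)-O; return np.array([np.cos(a)*d[0]+np.sin(a)*d[1],-np.sin(a)*d[0]+np.cos(a)*d[1],d[2]])
E
python3 -c "
from h import *
np.set_printoptions(precision=4,suppress=True)
cs=lambda q:(q-[250,190])*5
for n,X in dict(mouthL=(-.035,.009,.03),mouthR=(-.035,-.009,.03),backL=(.038,.009,.03),backR=(.038,-.009,.03),pad=(0,-.085,.0657),baseFR=(-.055,-.04,.012),baseBR=(.095,-.04,.012),baseBL=(.095,.04,.012),headFR=(-.016,-.015,.11),mag=(-.045,0,.141)).items(): print(n,cs(proj('s2',S(*X))))
t=pts('s2',[(250+348/5,190+290/5)],.0473)[0];print('tip',t,toS(t))
t=pts('s2',[(250+150/5,190+252/5)],.0473)[0];print('join',t,toS(t))
k=140/420
for u,v in ((112,180),(180,152)): t=pts('t2',[(250+u*k,150+v*k)],.047)[0];print('top',t,toS(t))
h=handle('t2',.051);print(h['yaw'],toS([*h['c'],0]),[toS([*e,0]) for e in h['ends']])
"
```

```text
mouthL [371.8264 332.9266]
mouthR [356.6529 357.8176]
backL [554.3651 384.1189]
backR [541.7343 410.5918]
pad [388.4124 420.7307]
baseFR [276.2834 425.5455]
baseBR [667.2282 542.5668]
baseBL [713.7168 417.5076]
headFR [418.3571 203.152 ]
mag [362.7877  92.4235]
tip [ 0.556  -0.1398  0.0473] [-0.0461  0.0084  0.0473]
join [ 0.5168 -0.07    0.0473] [-0.1253 -0.0024  0.0473]
top [ 0.5169 -0.0677  0.047 ] [-0.1274 -0.0015  0.047 ]
top [ 0.5389 -0.1214  0.047 ] [-0.0694 -0.0008  0.047 ]
-69.86902601700432 [-0.1533  0.0019  0.    ] [array([-0.1766,  0.0025,  0.    ]), array([-0.1293,  0.0014,  0.    ])]
```

```bash
python3 -m jog '[0,0,-0.042,0,0,0,-1, 0.016,-0.04,-0.042,0,0,0,-1, 0.032,-0.08,-0.042,0,0,0,-1, 0.048,-0.12,-0.042,0,0,0,-1, 0.064,-0.163,-0.042,0,0,0,-1, 0.064,-0.163,-0.042,0,0,0,-1]'; python3 -c "
from h import *
print(toS(env.get_state()['tcp_pos']))"
```

```text
clock: 5.28
tcp_pos: [0.5232, -0.0732, 0.0253]
orientation: [0.284, 0.531, 0.775, -0.192]
wrist_force: [0.6, 0.1, -0.5]
finger_gap: 0.0149
grip_force: 43.0
[-0.12000257  0.00238676  0.02531258]
```

```bash
python3 -m jog '[0.01,-0.04,0,0,0,0,-1, 0.026,-0.08,0,0,0,0,-1, 0.042,-0.12,0,0,0,0,-1, 0.058,-0.16,0,0,0,0,-1, 0.07,-0.19,0,0,0,0,-1, 0.07,-0.19,0,0,0,0,-1, 0.07,-0.19,0,0,0,0,-1]'; python3 -c "
from h import *
print(toS(env.get_state()['tcp_pos']))"
```

```text
clock: 5.87
tcp_pos: [0.5363, -0.1097, 0.0246]
orientation: [0.283, 0.53, 0.776, -0.192]
wrist_force: [0.5, -0.3, -0.8]
finger_gap: 0.0154
grip_force: 43.0
[-0.0812      0.00112211  0.02464322]
```

```bash
python3 -m jog '[0.005,-0.012,0,0,0,0,-1, 0.009,-0.024,0,0,0,0,-1, 0.009,-0.024,0,0,0,0,-1, 0.009,-0.024,-0.008,0,0,0,-1, 0.009,-0.024,-0.013,0,0,0,-1, 0.009,-0.024,-0.013,0,0,0,-1]'; python3 -c "
from h import *
print(toS(env.get_state()['tcp_pos']))"
```

```text
clock: 6.37
tcp_pos: [0.5379, -0.1138, 0.0218]
orientation: [0.283, 0.529, 0.777, -0.192]
wrist_force: [-0.5, -0.5, -0.2]
finger_gap: 0.0154
grip_force: 43.0
[-0.07678586  0.00111508  0.02177262]
```

```bash
for i in 1 ; do python3 -m jog '[0,0,-0.004,0,0,0,-1, 0,0,-0.007,0,0,0,-1, 0,0,-0.007,0,0,0,-1]' | grep -E "tcp|wrist"; done; python3 -c "
from h import *
snap('scene','s3');snap('top','t3')
b=cv2.imread('pics/s3.png')[190:310,250:410]
cv2.imwrite('pics/c3.png',cv2.resize(b,(800,600),interpolation=3))"
```

```text
tcp_pos: [0.5383, -0.1141, 0.0212]
wrist_force: [-1.2, 1.5, 4.6]
```

View pics/c3.png

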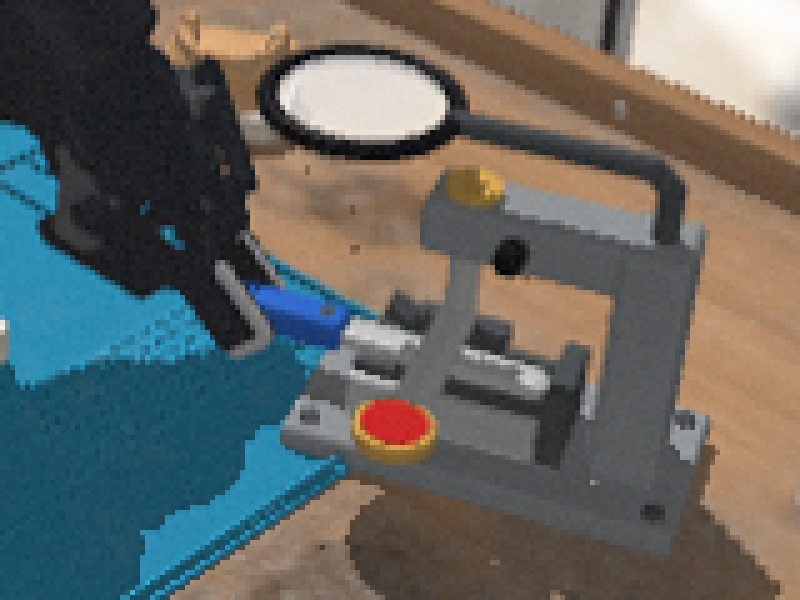

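The scene crop shows the blade in the channel with its tip at (545,375), close to the stop at (575,375), and the force shows it seated on the anvil. I'll release and back off.

```bash
python3 -m jog '[0,0,0.004,0,0,0,0, 0,0,0.004,0,0,0,0, 0,0,0.004,0,0,0,0, 0,0,0.004,0,0,0,0, -0.03,0.075,0.096,0,0,0,0, -0.06,0.15,0.192,0,0,0,0, -0.118,0.3,0.384,0,0,0,0, -0.177,0.45,0.576,0,0,0,0, -0.177,0.45,0.576,0,0,0,0, -0.177,0.45,0.576,0,0,0,0]'; python3 -c "
from h import *
np.set_printoptions(precision=4,suppress=True)
snap('scene','s4');snap('top','t4')
# desired press pose
a=np.radians(YAW);X=np.array([np.cos(a),np.sin(a),0]);Y=np.array([-np.sin(a),np.cos(a),0]);Z=np.array([0,0,1.])
t=np.radians(20);tz=np.sin(t)*Y-np.cos(t)*Z
st=env.get_state();q=st['orientation'];R0=Ro.from_quat([q[1],q[2],q[3],q[0]])
ty=np.cos(t)*Y+np.sin(t)*Z;R=np.column_stack([np.cross(ty,tz),ty,tz])
print('turn',(Ro.from_matrix(R)*R0.inv()).as_rotvec()/np.pi)
tgt=S(0,-.083,.11);print(tgt,(tgt-st['tcp_pos'])/.2, st['joint_pos'])
for f in('t4',):
    Z4=load(f);hsv=cv2.cvtColor(Z4['p'],cv2.COLOR_RGB2HSV);print({k:v for k,v in handle(f,.04).items()});h=handle(f,.04);print([toS([*e,0]) for e in h['ends']])
"
```

```text
clock: 7.55
tcp_pos: [0.5049, -0.0218, 0.1397]
orientation: [0.285, 0.529, 0.776, -0.189]
wrist_force: [0.3, 0.5, 0.8]
finger_gap: 0.0425
grip_force: 0.0
turn [ 0.2432 -0.0175  0.039 ]
[ 0.4878 -0.2161  0.11  ] [-0.0778 -0.9626 -0.1309] [ 0.1707  0.1761 -0.5759  0.6465 -0.68    1.306 ]
{'n': 82, 'rect': ((534.1229248046875, -106.73905944824219), (13.914247512817383, 36.41188049316406), 24.308860778808594), 'c': array([ 0.5352, -0.1072]), 'yaw': np.float64(-68.39304405681732), 'ends': (array([ 0.5282, -0.0894]), array([ 0.5416, -0.1233])), 'zmed': array([0.0389, 0.0394, 0.1277]), 'bbox': array([296, 197,  15,  10,  82], dtype=int32)}
[array([-0.1031,  0.001 ,  0.    ]), array([-0.0667,  0.0011,  0.    ])]
```

```bash
python3 -m jog '[-0.2,-0.12,0.1,0.05,-0.004,0.008,-1, -0.4,-0.25,0.1,0.09,-0.006,0.014,-1, -0.58,-0.36,0.1,0.13,-0.009,0.02,-1, -0.58,-0.36,0.1,0.243,-0.0175,0.039,-1, -0.58,-0.36,0.1,0.243,-0.0175,0.039,-1, -0.58,-0.36,0.1,0.243,-0.0175,0.039,-1, -0.58,-0.36,0.1,0.243,-0.0175,0.039,-1, -0.47,-0.64,0.1,0.243,-0.0175,0.039,-1, -0.36,-0.92,0.1,0.243,-0.0175,0.039,-1, -0.36,-0.92,0.1,0.243,-0.0175,0.039,-1, -0.36,-0.92,0.1,0.243,-0.0175,0.039,-1, -0.36,-0.92,0.1,0.243,-0.0175,0.039,-1]'; python3 -c "
from h import *
np.set_printoptions(precision=4,suppress=True)
st=env.get_state();print(toS(st['tcp_pos']),st['joint_pos'])
for z in(.11,.07):print((S(0,-.083,z)-st['tcp_pos'])/.2)
snap('wrist','w5')
p=load('w5')['p'];hsv=cv2.cvtColor(p,cv2.COLOR_RGB2HSV)
m=cv2.inRange(hsv,(0,200,100),(6,255,255))|cv2.inRange(hsv,(174,200,100),(180,255,255))
n,l,s,c=cv2.connectedComponentsWithStats(m)
for i in range(1,n):
  if s[i,4]>100: X=pts('w5',[c[i]],.0655)[0];print(s[i],c[i],X,toS(X),pts('w5',[c[i]]))
"
```

```text
clock: 8.65
tcp_pos: [0.4302, -0.2103, 0.1536]
orientation: [0.096, 0.556, 0.813, 0.143]
wrist_force: [0.0, -0.6, -0.0]
finger_gap: 0.0002
grip_force: 0.0
[-0.0265 -0.1345  0.1536] [-0.8289  0.0345 -0.5404  0.8687  0.322   0.3919]
[ 0.288  -0.0289 -0.2178]
[ 0.288  -0.0289 -0.4178]
[259 212  23  18 143] [269.2098 221.6364] [ 0.4864 -0.2206  0.0655] [ 0.0037 -0.0859  0.0655] [[ 0.4869 -0.2209  0.0645]]
```

View pics/w5.png

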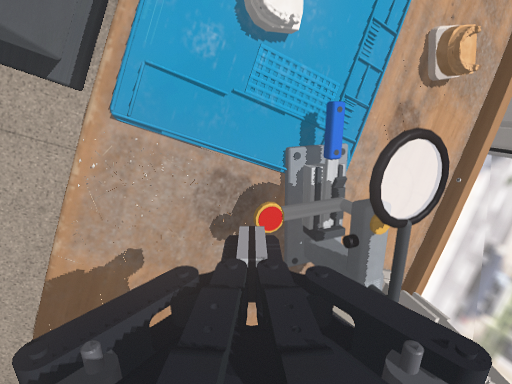

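The wrist view shows the gauge lying in the channel, its handle at (335,130), and the red pad at (269,220) just ahead of the closed fingertips. The magnifier at (410,178) is well clear.

```bash
python3 -m jog '[0.1,-0.02,-0.1,0,0,0,-1, 0.2,-0.03,-0.2,0,0,0,-1, 0.28,-0.05,-0.32,0,0,0,-1, 0.28,-0.05,-0.32,0,0,0,-1, 0.28,-0.05,-0.32,0,0,0,-1]'; python3 -c "
from h import *
st=env.get_state();print(toS(st['tcp_pos']),(S(0.002,-.083,.07)-st['tcp_pos'])/.2)"
```

```text
clock: 9.12
tcp_pos: [0.485, -0.2155, 0.0899]
orientation: [0.095, 0.554, 0.815, 0.143]
wrist_force: [1.5, 1.2, 0.5]
finger_gap: -0.0001
grip_force: 0.0
[-0.0016312  -0.08537915  0.08988625] [ 0.01772222 -0.01253287 -0.09943123]
```

Pressing slowly now, watching the force.

```bash
python3 -m jog '[0.018,-0.012,-0.05,0,0,0,-1, 0.018,-0.012,-0.09,0,0,0,-1, 0.018,-0.012,-0.11,0,0,0,-1, 0.018,-0.012,-0.12,0,0,0,-1, 0.018,-0.012,-0.12,0,0,0,-1]'; python3 -m jog '[0,0,-0.01,0,0,0,-1, 0,0,-0.02,0,0,0,-1, 0,0,-0.025,0,0,0,-1, 0,0,-0.025,0,0,0,-1]'
```

```text
clock: 9.53
tcp_pos: [0.4898, -0.2202, 0.0676]
orientation: [0.097, 0.555, 0.814, 0.142]
wrist_force: [0.4, -0.4, 0.0]
finger_gap: -0.0
grip_force: 0.0
clock: 9.87
tcp_pos: [0.4905, -0.2207, 0.0631]
orientation: [0.098, 0.554, 0.814, 0.142]
wrist_force: [-1.3, 0.1, 1.9]
finger_gap: 0.0001
grip_force: 0.8
```

```bash
python3 -m jog '[0,0,-0.006,0,0,0,-1, 0,0,-0.012,0,0,0,-1, 0,0,-0.018,0,0,0,-1, 0,0,-0.02,0,0,0,-1, 0,0,-0.02,0,0,0,-1]'; python3 -m jog '[0,0,-0.006,0,0,0,-1, 0,0,-0.01,0,0,0,-1, 0,0,-0.01,0,0,0,-1]'
```

```text
clock: 10.28
tcp_pos: [0.4905, -0.2206, 0.0589]
orientation: [0.097, 0.554, 0.814, 0.142]
wrist_force: [-0.3, -0.5, 1.7]
finger_gap: 0.0002
grip_force: 0.8
clock: 10.53
tcp_pos: [0.4905, -0.2207, 0.057]
orientation: [0.097, 0.554, 0.814, 0.142]
wrist_force: [-1.4, -0.7, 3.8]
finger_gap: 0.0002
grip_force: 1.8
```

```bash
python3 -m jog '[0,0,-0.006,0,0,0,-1, 0,0,-0.01,0,0,0,-1, 0,0,-0.01,0,0,0,-1]'
```

```text
clock: 10.78
tcp_pos: [0.4906, -0.2208, 0.0565]
orientation: [0.098, 0.554, 0.814, 0.143]
wrist_force: [-8.4, 1.2, 17.3]
finger_gap: -0.0001
grip_force: 8.8
```

```bash
python3 -m jog '[0,0,-0.004,0,0,0,-1, 0,0,-0.004,0,0,0,-1, 0,0,-0.004,0,0,0,-1, 0,0,-0.004,0,0,0,-1, 0,0,-0.004,0,0,0,-1, 0,0,-0.004,0,0,0,-1]';  python3 -m jog '[0,0,0.02,0,0,0,-1, -0.02,0,0.05,0,0,0,-1, -0.1,-0.02,0.15,0,0,0,-1, -0.28,0.05,0.4,0,0,0,-1, -0.28,0.05,0.48,0,0,0,-1, -0.28,0.05,0.48,0,0,0,-1, -0.28,0.05,0.48,0,0,0,-1]'; python3 -c "
from h import *
np.set_printoptions(precision=4,suppress=True)
st=env.get_state();print(toS(st['tcp_pos']))
snap('wrist','w6');h=handle('w6',.04);print(h,[toS([*e,0]) for e in h['ends']])
p=load('w6')['p'];hsv=cv2.cvtColor(p,cv2.COLOR_RGB2HSV)
m=cv2.inRange(hsv,(0,200,100),(6,255,255))|cv2.inRange(hsv,(174,200,100),(180,255,255))
n,l,s,c=cv2.connectedComponentsWithStats(m)
for i in range(1,n):
  if s[i,4]>100: print(np.median(pts('w6',np.argwhere(l==i)[:,::-1]),0))
"
```

```text
clock: 11.28
tcp_pos: [0.4907, -0.2208, 0.0564]
orientation: [0.098, 0.554, 0.814, 0.143]
wrist_force: [-11.1, 1.3, 23.1]
finger_gap: 0.0002
grip_force: 11.7
clock: 11.87
tcp_pos: [0.4347, -0.2112, 0.152]
orientation: [0.099, 0.554, 0.814, 0.142]
wrist_force: [0.1, -0.1, -0.2]
finger_gap: -0.0002
grip_force: 0.0
[-0.024  -0.1306  0.152 ]
{'n': 884, 'rect': ((534.0835571289062, -118.34449768066406), (21.094860076904297, 58.003814697265625), 21.08086585998535), 'c': array([ 0.5346, -0.1187]), 'yaw': np.float64(-72.06027457556301), 'ends': (array([ 0.5254, -0.0903]), array([ 0.5434, -0.1459])), 'zmed': array([0.0317, 0.0386, 0.0397]), 'bbox': array([321,  99,  22,  59, 884], dtype=int32)} [array([-0.1033, -0.0019,  0.    ]), array([-0.045 , -0.0055,  0.    ])]
[ 0.4859 -0.2228  0.0549]
```

```bash
python3 -c "
from h import *
go((.5049,-.0218,.1397),-68.5,40,zoff=1)"
```

```text
tcp [ 0.5049 -0.0218  0.1397] shift [ 0.3525  0.9444 -0.0545] turn [-0.2429  0.0182 -0.0386]
```

```bash
python3 -m jog '[-0.12,0.2,0.04,0,0,0,0, -0.2,0.4,0.04,0,0,0,0, -0.23,0.58,0.04,0,0,0,0, -0.23,0.58,0.04,-0.1,0.007,-0.016,0, 0,0.75,0,-0.16,0.012,-0.026,0, 0.2,0.88,0,-0.243,0.018,-0.039,0, 0.352,0.944,-0.0545,-0.243,0.018,-0.039,0, 0.352,0.944,-0.0545,-0.243,0.018,-0.039,0, 0.352,0.944,-0.0545,-0.243,0.018,-0.039,0, 0.352,0.944,-0.0545,-0.243,0.018,-0.039,0, 0.352,0.944,-0.0545,-0.243,0.018,-0.039,0, 0.352,0.944,-0.0545,-0.243,0.018,-0.039,0]'; python3 -c "
from h import *
np.set_printoptions(precision=4,suppress=True)
snap('wrist','w7');h=handle('w7',.04);print(h,[toS([*e,0]) for e in h['ends']])
go((.5383,-.1141,.0215),-68.5,40,zoff=1)"
```

```text
clock: 12.92
tcp_pos: [0.5035, -0.0198, 0.1357]
orientation: [0.28, 0.527, 0.779, -0.193]
wrist_force: [-1.1, 0.1, 0.2]
finger_gap: 0.0425
grip_force: 0.0
{'n': 544, 'rect': ((535.5364379882812, -107.43992614746094), (15.08667278289795, 69.54844665527344), 21.648046493530273), 'c': array([ 0.534 , -0.1036]), 'yaw': np.float64(-68.79475719361858), 'ends': (array([ 0.5229, -0.075 ]), array([ 0.5481, -0.1399])), 'zmed': array([0.0325, 0.0392, 0.0398]), 'bbox': array([242, 170,  16,  39, 544], dtype=int32)} [array([-0.1184,  0.0014,  0.    ]), array([-0.0488,  0.001 ,  0.    ])]
tcp [ 0.5383 -0.1141  0.0215] shift [ 0.1723 -0.4655 -0.578 ] turn [-0.0008 -0.0013 -0.0002]
```

```bash
python3 -m jog '[0.057,-0.155,-0.193,0,0,0,0, 0.115,-0.31,-0.386,0,0,0,0, 0.15,-0.4,-0.5,0,0,0,0, 0.172,-0.465,-0.578,0,0,0,0, 0.172,-0.465,-0.578,0,0,0,0, 0.172,-0.465,-0.578,0,0,0,0, 0.172,-0.465,-0.578,0,0,0,-1, 0.172,-0.465,-0.578,0,0,0,-1, 0.172,-0.465,-0.578,0,0,0,-1, 0.172,-0.465,-0.578,0,0,0,-1, 0.172,-0.465,-0.578,0,0,0,-1, 0.172,-0.465,-0.578,0,0,0,-1]' 40; python3 -c "
from h import *
np.set_printoptions(precision=4,suppress=True)
print(toS(env.get_state()['tcp_pos']))"
```

```text
clock: 13.97
tcp_pos: [0.5396, -0.1148, 0.0254]
orientation: [0.284, 0.529, 0.776, -0.193]
wrist_force: [-4.4, -1.1, 7.8]
finger_gap: 0.0154
grip_force: 40.7
[-0.0753  0.0024  0.0254]
```

```bash
python3 -m jog '[-0.002,0,0.004,0,0,0,-1, -0.002,0,0.004,0,0,0,-1, -0.002,0,0.004,0,0,0,-1]'
```

```text
clock: 14.22
tcp_pos: [0.5395, -0.1143, 0.0254]
orientation: [0.283, 0.529, 0.776, -0.192]
wrist_force: [-2.5, 0.8, 7.1]
finger_gap: 0.0148
grip_force: 40.4
```

```bash
python3 -m jog '[-0.003,0,0.006,0,0,0,-1, -0.003,0,0.006,0,0,0,-1, -0.003,0,0.006,0,0,0,-1]'; python3 -c "
from h import *
snap('wrist','w8');snap('scene','s8')
p=load('s8')['p'];hsv=cv2.cvtColor(p,cv2.COLOR_RGB2HSV)
for f in('s0','s3','s8'):
  p=load(f)['p'];hsv=cv2.cvtColor(p,cv2.COLOR_RGB2HSV)
  m=cv2.inRange(hsv,(0,200,120),(6,255,255))|cv2.inRange(hsv,(174,200,120),(180,255,255));n,l,s,c=cv2.connectedComponentsWithStats(m[:310]);i=1+np.argmax(s[1:,4]);print(f,c[i],np.median(pts(f,np.argwhere(l==i)[:,::-1]),0))
print(proj('s0',S(0,-.085,.0657)),proj('s0',S(0,-.085,.0557)))
"
```

```text
clock: 14.47
tcp_pos: [0.5388, -0.114, 0.0257]
orientation: [0.283, 0.529, 0.777, -0.191]
wrist_force: [0.4, 2.3, 1.6]
finger_gap: 0.0152
grip_force: 39.8
s0 [328.4556962  274.17721519] [ 0.48508006 -0.21941236  0.06709267]
s3 [328.41558442 274.1038961 ] [ 0.485308   -0.21863555  0.06707034]
s8 [327.67088608 278.5443038 ] [ 0.48492462 -0.21914285  0.05778175]
[327.68248264 274.14613049] [327.1813411  278.69453539]
```

```bash
python3 -m jog '[-0.009,0.023,0,0,0,0,-1, -0.018,0.046,0,0,0,0,-1, -0.027,0.07,0,0,0,0,-1, -0.037,0.093,0,0,0,0,-1, -0.046,0.117,0,0,0,0,-1]';python3 -m jog '[-0.005,0.012,0,0,0,0,-1, -0.009,0.023,0,0,0,0,-1, -0.014,0.035,0,0,0,0,-1, -0.018,0.047,0,0,0,0,-1]'
```

```text
clock: 14.98
tcp_pos: [0.5286, -0.0909, 0.0256]
orientation: [0.282, 0.53, 0.776, -0.193]
wrist_force: [1.5, -1.9, 0.6]
finger_gap: 0.0148
grip_force: 39.5
clock: 15.32
tcp_pos: [0.5252, -0.0816, 0.0256]
orientation: [0.282, 0.53, 0.776, -0.192]
wrist_force: [0.8, -2.8, -0.0]
finger_gap: 0.015
grip_force: 39.5
```

```bash
python3 -m jog '[-0.009,0.023,0,0,0,0,-1, -0.018,0.047,0,0,0,0,-1, -0.027,0.07,0,0,0,0,-1, -0.037,0.093,0,0,0,0,-1, -0.046,0.117,0,0,0,0,-1, -0.055,0.14,0,0,0,0,-1, -0.073,0.186,0,0,0,0,-1, -0.092,0.233,0,0,0,0,-1, -0.092,0.233,0.1,0,0,0,-1, -0.092,0.233,0.2,0,0,0,-1, -0.13,0.33,0.22,0,0,0,-1, -0.184,0.466,0.24,0,0,0,-1]';python3 -c "
from h import *
np.set_printoptions(precision=4,suppress=True)
snap('scene','s9');snap('top','t9')
f='s9'
p=load(f)['p'];hsv=cv2.cvtColor(p,cv2.COLOR_RGB2HSV)
m=cv2.inRange(hsv,(0,200,120),(6,255,255))|cv2.inRange(hsv,(174,200,120),(180,255,255));n,l,s,c=cv2.connectedComponentsWithStats(m[:310]);i=1+np.argmax(s[1:,4]);print(f,c[i],np.median(pts(f,np.argwhere(l==i)[:,::-1]),0))
st=env.get_state();print(toS(st['tcp_pos']))
h=handle('t9',.087);print(h,[toS([*e,0]) for e in h['ends']])"
```

```text
clock: 16.32
tcp_pos: [0.4889, 0.0114, 0.0746]
orientation: [0.283, 0.531, 0.775, -0.191]
wrist_force: [1.0, 1.4, -0.6]
finger_gap: 0.0149
grip_force: 39.6
s9 [327.6709 278.5443] [ 0.4851 -0.2191  0.0578]
[-0.2145  0.0013  0.0737]
{'n': 139, 'rect': ((487.5686340332031, 14.893321990966797), (16.711536407470703, 53.458106994628906), 14.074383735656738), 'c': array([0.4875, 0.0126]), 'yaw': np.float64(-69.21859133479148), 'ends': (array([0.4772, 0.0397]), array([ 0.4963, -0.0105])), 'zmed': array([0.0854, 0.0878, 0.0896]), 'bbox': array([241, 217,  24,  13, 139], dtype=int32)} [array([-0.2419,  0.001 ,  0.    ]), array([-0.1882,  0.0003,  0.    ])]
```

```bash
python3 -m jog '[0,0.1,0.15,0,0,0,-1, 0,0.2,0.3,0,0,0,-1, -0.03,0.4,0.3,0,0,0,-1, -0.05,0.6,0.3,0,0,0,-1, -0.06,0.8,0.3,0,0,0,-1, -0.06,0.95,0.3,0,0,0,-1, -0.06,0.95,0.3,0,0,0,-1, -0.06,0.95,0.3,0,0,0,-1]'; python3 -c "
from h import *
go((.4765,.261,.050),-68.5,40,zoff=1)"
```

```text
clock: 17.08
tcp_pos: [0.4764, 0.2031, 0.1324]
orientation: [0.282, 0.528, 0.777, -0.192]
wrist_force: [0.8, -0.1, -0.6]
finger_gap: 0.015
grip_force: 39.7
tcp [0.4765 0.261  0.05  ] shift [ 0.0007  0.2894 -0.4122] turn [-0.0002 -0.0004 -0.0005]
```

```bash
python3 -m jog '[0,0.14,0,0,0,0,-1, 0,0.289,0,0,0,0,-1, 0,0.289,0,0,0,0,-1, 0,0.289,-0.2,0,0,0,-1, 0,0.289,-0.412,0,0,0,-1, 0,0.289,-0.412,0,0,0,-1, 0,0.289,-0.412,0,0,0,-1]'; python3 -c "
from h import *
np.set_printoptions(precision=4,suppress=True)
snap('top','t10');h=handle('t10',.064);print(h);print(handle('t0',.044)['ends'])
a=cv2.imread('pics/t10.png')[150:245,115:215];cv2.imwrite('pics/c10.png',cv2.resize(a,(600,570),interpolation=3))"
```

```text
clock: 17.67
tcp_pos: [0.4747, 0.2562, 0.0497]
orientation: [0.282, 0.529, 0.776, -0.196]
wrist_force: [1.1, -0.9, -0.4]
finger_gap: 0.015
grip_force: 39.6
{'n': 120, 'rect': ((476.253173828125, 250.3099822998047), (14.528031349182129, 46.09320831298828), 18.657169342041016), 'c': array([0.4763, 0.2494]), 'yaw': np.float64(-70.76096474282265), 'ends': (array([0.4685, 0.272 ]), array([0.4837, 0.2285])), 'zmed': array([0.061 , 0.0628, 0.0643]), 'bbox': array([140, 222,  20,  11, 120], dtype=int32)}
(array([0.4672, 0.2839]), array([0.4871, 0.2328]))
```

View pics/c10.png

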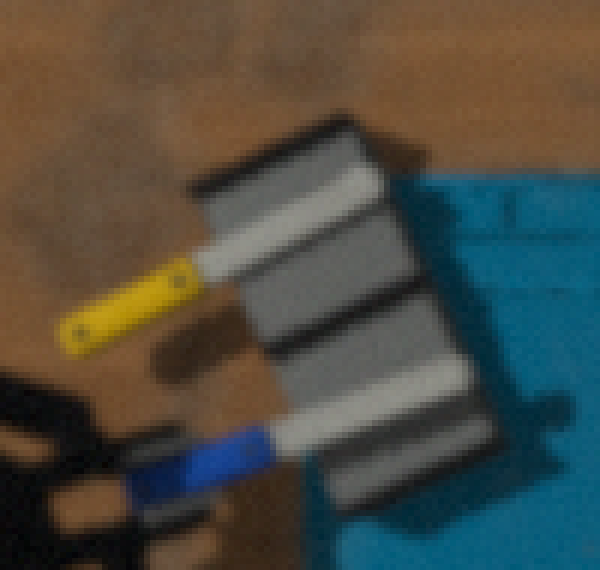

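The top crop shows the blue gauge centred over its lane and parallel to it, handle outside the edge at (275,440). The yellow gauge is untouched. I'll back off about 5 mm and lower it.

```bash
python3 -m jog '[-0.005,0.025,-0.03,0,0,0,-1, -0.005,0.025,-0.06,0,0,0,-1, -0.005,0.025,-0.08,0,0,0,-1, -0.005,0.025,-0.09,0,0,0,-1, -0.005,0.025,-0.09,0,0,0,-1, -0.005,0.025,-0.09,0,0,0,-1]'; python3 -m jog '[0,0,-0.005,0,0,0,-1, 0,0,-0.005,0,0,0,-1, 0,0,-0.005,0,0,0,-1]'
```

```text
clock: 18.22
tcp_pos: [0.4756, 0.2642, 0.0335]
orientation: [0.283, 0.53, 0.776, -0.192]
wrist_force: [0.1, -0.0, -1.2]
finger_gap: 0.015
grip_force: 39.7
clock: 18.47
tcp_pos: [0.4756, 0.2642, 0.0323]
orientation: [0.282, 0.53, 0.776, -0.192]
wrist_force: [0.2, -0.3, -0.6]
finger_gap: 0.0153
grip_force: 39.7
```

```bash
python3 -m jog '[0,0,-0.006,0,0,0,-1, 0,0,-0.01,0,0,0,-1, 0,0,-0.01,0,0,0,-1]';  python3 -m jog '[0,0,-0.003,0,0,0,-1, 0,0,-0.003,0,0,0,-1]'
```

```text
clock: 18.72
tcp_pos: [0.4755, 0.2641, 0.03]
orientation: [0.282, 0.53, 0.776, -0.192]
wrist_force: [-0.3, -0.0, -1.5]
finger_gap: 0.0151
grip_force: 39.7
clock: 18.88
tcp_pos: [0.4756, 0.2641, 0.0297]
orientation: [0.283, 0.529, 0.776, -0.192]
wrist_force: [-0.8, 0.3, 0.9]
finger_gap: 0.0152
grip_force: 39.9
```

```bash
python3 -m jog '[0,0,-0.002,0,0,0,-0.5, 0,0,-0.002,0,0,0,-0.2, 0,0,-0.002,0,0,0,0, 0,0,-0.002,0,0,0,0, 0,0,-0.002,0,0,0,0, -0.03,0.075,0.096,0,0,0,0, -0.06,0.15,0.192,0,0,0,0, -0.118,0.3,0.384,0,0,0,0, -0.118,0.3,0.6,0,0,0,0, -0.118,0.3,0.6,0,0,0,0, -0.118,0.3,0.6,0,0,0,0]'; python3 -c "
from h import *
np.set_printoptions(precision=4,suppress=True)
snap('top','t11');snap('scene','s11');snap('wrist','w11')
print(handle('t11',.044));print(handle('w11',.044));print(env.get_state()['qvel'])
k=lambda a,b,c,d:pts('t11',[(a,b)])
for f in('s0','s11'):
  p=load(f)['p'];hsv=cv2.cvtColor(p,cv2.COLOR_RGB2HSV)
  m=cv2.inRange(hsv,(0,200,120),(6,255,255))|cv2.inRange(hsv,(174,200,120),(180,255,255));n,l,s,c=cv2.connectedComponentsWithStats(m[:310]);i=1+np.argmax(s[1:,4]);print(f,c[i])
a=cv2.imread('pics/s11.png')[160:300,110:400];cv2.imwrite('pics/c11.png',cv2.resize(a,(800,386),interpolation=3))"
```

```text
clock: 19.8
tcp_pos: [0.4533, 0.3263, 0.1531]
orientation: [0.283, 0.53, 0.776, -0.189]
wrist_force: [-0.3, 0.1, -0.3]
finger_gap: 0.0426
grip_force: 0.0
{'n': 126, 'rect': ((475.617919921875, 262.51751708984375), (13.207993507385254, 54.78702163696289), 20.764440536499023), 'c': array([0.4761, 0.2616]), 'yaw': np.float64(-68.97527590054534), 'ends': (array([0.4659, 0.2881]), array([0.4855, 0.237 ])), 'zmed': array([0.0413, 0.0428, 0.046 ]), 'bbox': array([136, 221,  22,  12, 126], dtype=int32)}
{'n': 716, 'rect': ((472.82183837890625, 270.2852783203125), (15.211342811584473, 68.13549041748047), 21.037662506103516), 'c': array([0.4715, 0.2739]), 'yaw': np.float64(-69.10588138861122), 'ends': (array([0.4607, 0.3021]), array([0.485 , 0.2385])), 'zmed': array([0.0372, 0.0431, 0.0439]), 'bbox': array([243, 135,  18,  48, 716], dtype=int32)}
[-0.0049  0.0163 -0.0169  0.0017  0.0003  0.0014]
s0 [328.4557 274.1772]
s11 [327.7564 278.4615]
```

View pics/c11.png

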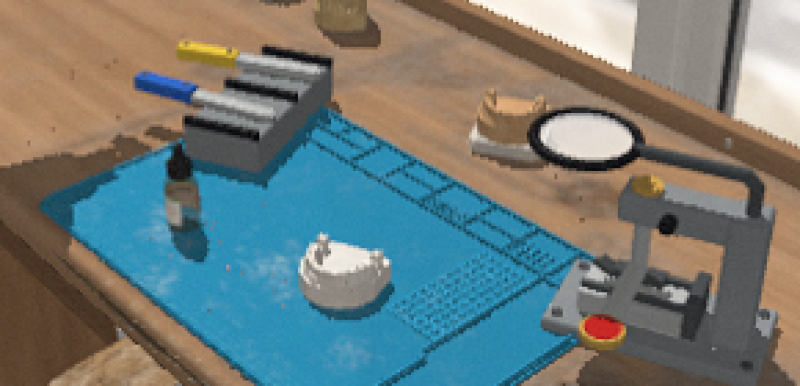

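The crop shows the blue gauge flat on the holder in its lane, handle at (165,88). The presser is still down, with the pad at (602,332), and both casts, the bottle and the yellow gauge look undisturbed.

```bash
python3 -c "
from workcell import env
print(env.hand_in())"
```

```text
the job is handed in; nothing more can be done
None
```

I set the stand to the blue 6 mm gauge: blade inserted, nipped and drawn out with drag felt. The gauge is back flat in its lane within about 4 mm of where it started, nothing else was seen to move, and I handed the job in at about 20 s; no verdict was returned.

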